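# Walk a canister with a cracked handle over the lip of the spill tray

## Task

The white canister has to stand in the spill tray, but its handle is cracked: it will do to steady the canister by, yet must not take a load, so never lift the canister clear of the bench nor press it down hard on the tray. Tip it back onto the two feet on the side away from the tray and walk it in long strides, pivoting on one of these feet and then on the other, up to the tray and over its lip: one of the two is put down firmly on the grating inside, whose height you must feel, while the other still stands on the bench, and then takes the weight while the other is swung in after it. Let it down gently, without dropping it, upright on all four feet on the grating, let go, and leave the other things where they are.

Things in the scene. Friction and masses are not known exactly. Their poses are not given: they have to be found in the camera images.
- canister: white canister, 0.56 to 0.94 kg, standing before the tray on the robot's side. Body 90 mm (its x) x 140 mm (its y), top at 172 mm, moulded handle to 212.5 mm, screw cap 32 mm wide at its left (+y) end to 198 mm; four corner feet 19 mm high. Rigid; its feet grip bench and tray well. Origin: centre of the underside, level with the soles. z up, x towards the tray (within 0.15 rad of the tray's x), y left
- handle (a point): middle of the grip of the handle, at [0, -10, 205] mm in the canister's frame: a bar along the canister's y, 18 mm wide (x), 15 mm thick (z), free over 60 mm of its length between its two posts, 25 mm clear above the canister's top. Axes as the canister's
- foot_near_left (a point): outer bottom corner of the canister's foot on the side away from the tray, left: [-43, 67, 0] mm in the canister's frame; it stands on it when tipped back. Each foot measures 18 mm (x) x 22 mm (y), 19 mm high; between the feet the underside is 19 mm up, so it can straddle the lip
- foot_near_right (a point): the same of the foot away from the tray, right: [-43, -67, 0] mm
- foot_far_left (a point): outer bottom corner of the foot on the tray's side, left: [43, 67, 0] mm
- foot_far_right (a point): outer bottom corner of the foot on the tray's side, right: [43, -67, 0] mm
- tray: grey spill tray fixed to the bench, 190 mm (its x) x 400 mm (its y); lip all round 4 mm thick, top 13 mm above the bench; outer face of the lip before the canister at x = -95 mm, inner at -91 mm. A level, rigid grating, y = -130 to 130 mm, fills its middle on levelling screws: its top is 3 to 12 mm above the bench, unmeasured, to be felt. Origin: centre, at bench height; x away from the robot, y left, z up
- bottle_a: bystander: squeeze bottle, 52 mm across, 202 mm tall with its nozzle, standing inside the tray near its left end; origin at the centre of its underside
- bottle_b: bystander: squeeze bottle like bottle_a, standing inside the tray near its right end; origin at the centre of its underside
- cups: bystander: stack of white plastic cups, 76 mm across, 126 mm tall, on the bench to the left of the canister; origin at the centre of its underside
- torch: bystander: small black and aluminium blowtorch standing on its 60 mm round foot, 149 mm tall, on the bench to the right of the canister; origin at the centre of its underside
- medium_jar: bystander: jar, 72 mm across, 100 mm tall, on the left of the bench; origin at the centre of its underside
- knife: bystander: palette spatula 200 mm long lying on the right of the bench; origin at its middle, on the bench
- canvas: bystander: poured canvas 200 x 150 x 16 mm lying on the left of the bench; origin at the centre of its underside
- pot: bystander: glass pot 80 mm across, 100 mm tall, with two stirring sticks up to 165 mm high, on the right of the bench; origin at the centre of its underside

How it is judged:
By the outcome, as a careful person would: the job done as asked, in the order asked, and still so for the second after the job is handed in, with the robot touching nothing.
It also fails if it takes over 69 s, if anything falls off the work surface, if the arm or the gripper's body presses on something with over 40 N, if the wrist force passes 120 N, or if a joint passes its speed limit or range.

## Robot

A 6-joint arm with a two-finger parallel gripper is mounted at the origin on the work surface. World frame = base frame: x ahead of the robot, y to its left, z up, the work surface at z = 0. Lengths are in m, angles in rad, forces in N, time in s.
With the tool pointing down it reaches from about 0.275 to 1 m from the base axis. Payload 8.4 kg.
Tool frame: the origin (TCP) lies on the centre line of the jaws, within the pads' length; the fingertips stand 17 mm ahead of it and the grasp point (between the pads) lies 2 mm behind it (bot.tcp_to_tips is the y of the fingertips in the tool frame, in m); y points along the fingers, z is the direction in which the jaws open and shut, and the axes are right-handed (so a half turn about y gives the same grasp; the last joint's range is limited). The gripper opens to 85 mm and grips with 20 to 120 N. Pads are 22 mm wide; open, the fingers measure 114 mm over their backs; the gripper's body (76 mm by 85 mm) begins 54 mm behind the grasp point. The pads swing forward as they close: fully open they stand 13 mm farther back than shut.
Start: joints at [-1.175, 0.353, 1.633, -0, 1.155, -0.002], TCP at [0.242, -0.576, 0.224] pointing down, gripper open.
Joint ranges: [-2.63, 2.63], [-0.92, 2.1], [0.06, 2.66], [-1.3, 4.44], [0, 2.69], [-3.02, 3.02]. Speed limits (rad/s): [2.22, 2.22, 2.79, 3.14, 3.14, 3.14].

## Interface

Orientations are given as a unit quaternion [x, y, z, w].
In Python, from workcell import bot, hand, kinematics, get_obs, vision, hand_in gives the robot as it stands. The module is installed in compiled form; this text tells all that it offers. Calls block until the motion is done:
- bot.reach(position, orientation): joint-space move of the TCP to a pose.
- bot.servo_line(position, ori=None, velocity=0.15): straight line of the TCP; ori=None keeps the orientation; velocity is the mean speed in m/s.
- bot.goto_joints(angles): joint-space move.
- hand.move_gripper(opening, strength=None): finger opening in m; strength is the grip in N (None keeps the last); returns when the fingers have stopped.
- bot.dwell(seconds).
- kinematics.solve_ik(position, orientation): joint angles nearest the present ones, or None.
- get_obs(): the state.
- vision.read_camera(name): name is "side" or "top"; returns a dict with "frame" (480x640x3 uint8, red, green, blue), "intrinsics" (3x3 intrinsics, pixels), "view" (4x4, takes a point from world to camera coordinates). Camera axes: x right, y down, z forward; pixel columns grow to the right and rows downward; lengths in m; the calibration is good to about 2 mm. A picture is of the moment at which its call begins. There is no depth.
A pose or a line that the arm cannot do raises bot.IKError and nothing moves.
- hand_in(): hands the job in, once; it reports no verdict.
The state is a dict: "time_s": time; "joint_pos": joint angles; "joint_vel": joint speeds; "joint_efforts": joint torques, N m; "position": TCP position; "orientation": TCP orientation; "wrist_force": force on the tool from outside, world axes, zero at the start; "ft_torque": the same for the moment, N m; "gripper_width": finger opening in m.
Only numpy, scipy, OpenCV 4.12 (cv2) and the standard library are available. Lean on these libraries where they do the work, as an engineer would, in place of code of your own. Each camera call takes 0.05 s, during which the arm holds its last target. There are 200 camera calls.

## Working session

There is one attempt and no reset: what is moved stays moved. The work goes in short steps, each a Python script; the robot and the scene stay as the last script left them, time stands still between calls to the robot, and variables do not carry over. Pictures are saved under pics/ and viewed, about 8 in all and at most 12, crops included, and the job is handed in when it is done.

```bash
ls; mkdir -p pics
python3 - <<'E'
from workcell import bot, hand, kinematics, get_obs, vision
import cv2, numpy as np
o=get_obs(); print(o)
for n in ("top","side"):
    c=vision.read_camera(n); cv2.imwrite(f"pics/{n}0.png",c["frame"][:,:,::-1]); np.savez(f"{n}.npz",K=c["intrinsics"],V=c["view"])
    print(n,c["intrinsics"].tolist(),np.round(c["view"],4).tolist())
E
```

```text
pics
{'time_s': 0.0, 'joint_pos': array([-1.17542427e+00,  3.53668087e-01,  1.63415227e+00, -1.08285512e-05,
        1.15516920e+00, -2.42107022e-03]), 'joint_vel': array([-6.09361485e-04, -8.77013302e-04,  1.55555439e-04,  7.15404748e-06,
        1.96325516e-03,  1.51133772e-05]), 'joint_efforts': array([ 2.92897879e-03, -6.05237174e+01, -3.42067337e+01,  4.05879337e-04,
        9.11644165e-03,  1.83911561e-05]), 'position': array([ 0.24191241, -0.57575552,  0.22364146]), 'orientation': array([-0.13981698,  0.69364953, -0.69268214,  0.13961729]), 'wrist_force': array([-0.3238584 ,  0.03952018,  0.33087343]), 'ft_torque': array([-0.04976185, -0.01130208,  0.0139969 ]), 'gripper_width': 0.08532626034059693}
top [[595.5027929375951, 0.0, 310.6980007773036], [0.0, 595.5027929375951, 244.8465112149244], [0.0, 0.0, 1.0]] [[0.0053, -0.9999, -0.0124, 0.0031], [-0.9865, -0.0032, -0.1636, 0.6025], [0.1635, 0.0131, -0.9865, 1.721], [0.0, 0.0, 0.0, 1.0]]
side [[489.45778531005806, 0.0, 320.5524205162009], [0.0, 489.45778531005806, 239.51114999110217], [0.0, 0.0, 1.0]] [[-0.9297, -0.3677, -0.019, 0.5306], [-0.2223, 0.6018, -0.7671, 0.224], [0.2936, -0.709, -0.6412, 0.9883], [0.0, 0.0, 0.0, 1.0]]
```

View pics/top0.png

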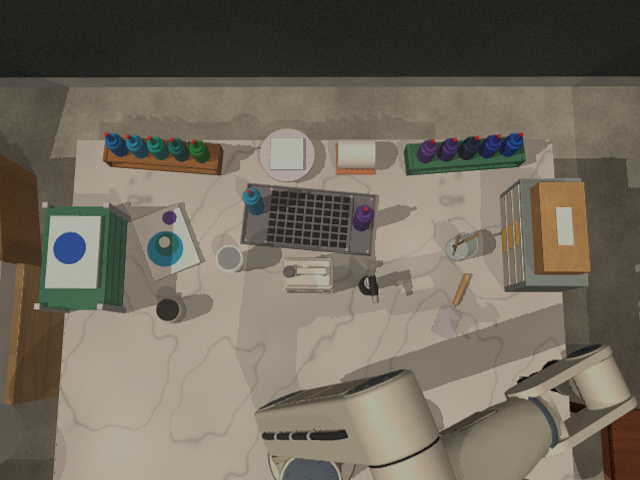

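View pics/side0.png

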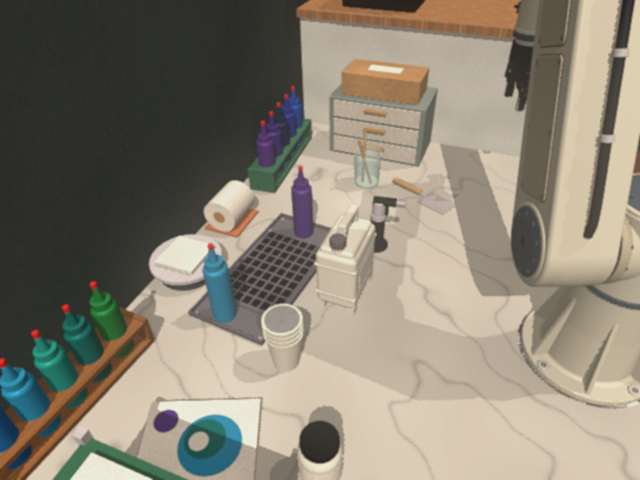

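Run:
```python
import cv2, numpy as np
a=cv2.imread("pics/top0.png")[175:305,215:395]; b=cv2.imread("pics/side0.png")[195:345,180:400]
a=cv2.resize(a,None,fx=4.4,fy=4.4,interpolation=cv2.INTER_CUBIC); b=cv2.resize(b,None,fx=3.6,fy=3.6,interpolation=cv2.INTER_CUBIC)
cv2.imwrite("pics/topc.png",a); cv2.imwrite("pics/sidec.png",b); print(a.shape,b.shape)
```

```text
(572, 792, 3) (540, 792, 3)
```

View pics/topc.png

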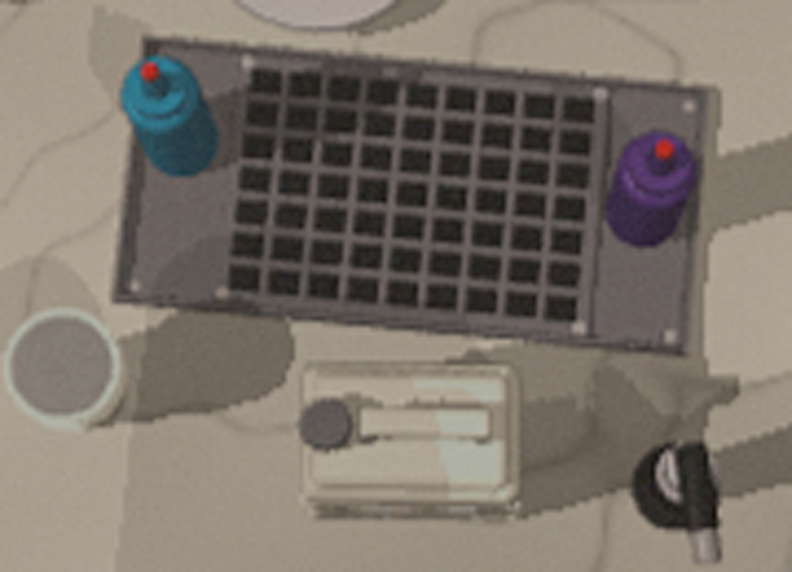

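View pics/sidec.png

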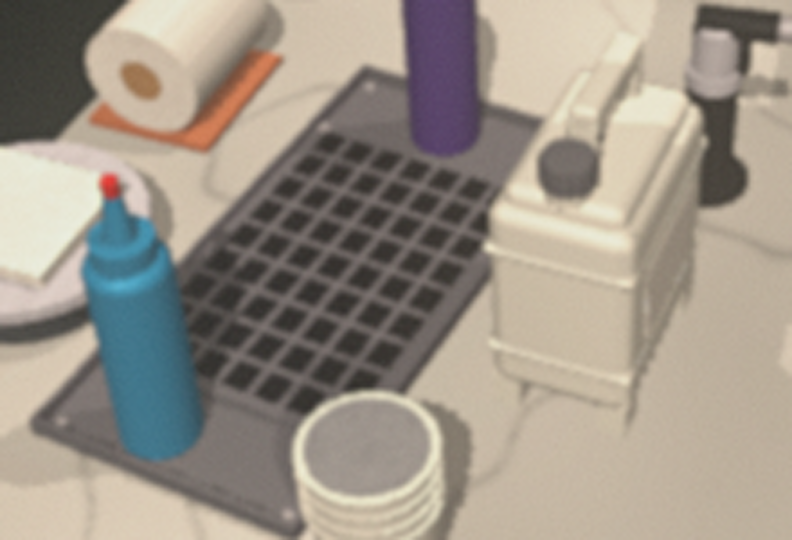

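```bash
cat > cam.py <<'E'
import numpy as np
from scipy.optimize import least_squares
C={n:np.load(f"{n}.npz") for n in("top","side")}
def proj(n,p):
    p=np.atleast_2d(p); q=(np.c_[p,np.ones(len(p))]@C[n]["V"].T)[:,:3]@C[n]["K"].T
    return q[:,:2]/q[:,2:]
def back(n,uv,z):
    K,V=C[n]["K"],C[n]["V"]; R,t=V[:3,:3],V[:3,3]; o=-R.T@t; d=R.T@np.linalg.solve(K,[*uv,1]); return o+d*(z-o[2])/d[2]
def fit(obs,x0):  # obs: (cam, uv, local point)
    def w(x,p): c,s=np.cos(x[2]),np.sin(x[2]); return [x[0]+c*p[0]-s*p[1],x[1]+s*p[0]+c*p[1],p[2]]
    f=lambda x:np.concatenate([proj(n,w(x,p))[0]-uv for n,uv,p in obs])
    r=least_squares(f,x0,loss="soft_l1",f_scale=1.); return r.x,f(r.x).reshape(-1,2)
T=lambda u,v:np.array([215+(u+.5)/4.4-.5,175+(v+.5)/4.4-.5]); S=lambda u,v:np.array([180+(u+.5)/3.6-.5,195+(v+.5)/3.6-.5])
E
python3 - <<'E'
from cam import *
np.set_printoptions(precision=4,suppress=True)
tr=[("top",T(146,38),(.095,.2,.013)),("top",T(707,88),(.095,-.2,.013)),("top",T(684,353),(-.095,-.2,.013)),("top",T(115,300),(-.095,.2,.013)),
("side",S(366,68),(.095,-.2,.013)),("side",S(35,422),(.095,.2,.013)),("side",S(292,532),(-.095,.2,.013))]
for o in (tr[:4],tr[4:],tr):
    x,r=fit(o,[.6,0,0]);print("tray",x);print(r.tolist())
ca=[("top",T(326,424),(0,.053,.198)),("top",T(425,421),(0,-.01,.2125)),("top",T(303,364),(.045,.07,.165)),("top",T(519,368),(.045,-.07,.165)),("top",T(519,505),(-.045,-.07,.165)),("top",T(303,498),(-.045,.07,.165)),
("side",S(628,432),(-.043,.067,0)),("side",S(524,402),(.043,.067,0)),("side",S(688,302),(-.043,-.067,0)),("side",S(568,155),(0,.053,.198))]
for o in (ca[:6],ca[6:],ca):
    x,r=fit(o,[.45,0,0]);print("can",x);print(r.round(2).tolist())
for n,c,u,v,z in [("cups","top",62,368,.126),("torchfoot","top",672,487,0.01),("botA","top",150,70,.2),("botB","top",664,148,.2)]: print(n,back(c,T(u,v),z))
E
```

```text
tray [ 0.69    0.0139 -0.0906]
[[-0.8750403756324374, -0.515000896716117], [0.7243194517786833, -0.23059310523953513], [1.0486789797727738, 0.41131081122026103], [-0.8915669949908249, 0.23679887146937517]]
tray [ 0.6877  0.0135 -0.0987]
[[0.23206693225489516, -0.5436252640314763], [-1.2998281513340544, -0.13742353278149722], [0.6893713891859647, 0.2834579120997205]]
tray [ 0.689   0.0135 -0.0943]
[[-0.6041978343990024, -0.4394619946975524], [0.9622637063755519, 0.3080989979379751], [1.0596821683250823, 0.9470581169690888], [-0.8436777558753477, 0.2937067920083791], [-0.5487713098338531, -0.6481726077985286], [-1.606265632718845, -0.042592294853136536], [0.5945644588384766, 0.09832430394266112]]
can [ 0.5051  0.0111 -0.0158]
[[-0.48, 0.05], [0.27, 0.54], [-0.35, -1.14], [1.12, -1.09], [0.64, 0.27], [-1.29, 0.84]]
can [0.5062 0.009  0.0216]
[[0.16, 1.03], [-7.74, -0.35], [0.27, -3.22], [0.61, 0.39]]
can [ 0.505   0.0105 -0.0008]
[[-0.27, 0.38], [0.48, 0.52], [-0.4, -0.74], [1.08, -1.43], [1.09, -0.08], [-0.84, 1.26], [-0.36, 1.79], [-7.99, -0.23], [1.04, -2.28], [0.33, 0.84]]
cups [0.5505 0.2372 0.126 ]
torchfoot [ 0.4865 -0.1645  0.01  ]
botA [0.7291 0.1758 0.2   ]
botB [ 0.6798 -0.1461  0.2   ]
```

```bash
cat > walk.py <<'E'
import json, os, numpy as np
from scipy.spatial.transform import Rotation as Ro
from workcell import bot, hand, kinematics, get_obs, vision, hand_in
np.set_printoptions(precision=3,suppress=True)
TR=dict(o=np.array([.689,.0135]),yaw=-.094)
FEET=dict(L=np.array([-.043,.067,0]),R=np.array([-.043,-.067,0]),FL=np.array([.043,.067,0]),FR=np.array([.043,-.067,0]))
TCP=np.array([0,-.010,.203])            # TCP in canister frame
A=np.array([[0,0,1],[-1,0,0],[0,-1,0]]) # tool axes (columns) in canister frame
def rot(y,p,r): return Ro.from_euler("ZYX",[y,-p,r])   # yaw, tip-back, roll(+ raises left)
def tray(p): d=np.asarray(p)[:2]-TR["o"]; c,s=np.cos(TR["yaw"]),np.sin(TR["yaw"]); return np.array([c*d[0]+s*d[1],-s*d[0]+c*d[1]])
def tool(R,o): return o+R.apply(TCP), (R*Ro.from_matrix(A)).as_quat()
F="state.json"
def save(**k): json.dump(k,open(F,"w"))
def load(): return json.load(open(F))
def ft(): o=get_obs(); return o["wrist_force"],o["ft_torque"]
def wrench(): # mean force minus baseline
    B=json.load(open("base.json")); f,t=ft(); return f-B["f"], t-B["t"]
class Can:
    """canister pose: pivot foot at P (world), angles a=(yaw,tip,roll) in rad"""
    def __init__(s): d=load(); s.piv,s.P,s.a=d["piv"],np.array(d["P"]),np.array(d["a"])
    def origin(s): return s.P-rot(*s.a).apply(FEET[s.piv])
    def foot(s,n): return s.origin()+rot(*s.a).apply(FEET[n])
    def setpiv(s,n): s.P=s.foot(n); s.piv=n; s.save()
    def save(s): save(piv=s.piv,P=list(s.P),a=list(s.a))
    def go(s,vel=.05): s.save(); p,q=tool(rot(*s.a),s.origin()); bot.servo_line(p,q,vel)
    def move(s,yaw=None,tip=None,roll=None,n=None,vel=.05,k=0.,lim=.0006,stop=None,log=1):
        b=s.a.copy()
        for i,v in enumerate((yaw,tip,roll)):
            if v is not None: b[i]=v
        a0=s.a.copy(); n=n or max(1,int(np.ceil(np.abs(b-a0).max()/.08)))
        for j in range(n):
            s.a=a0+(b-a0)*(j+1)/n; s.go(vel); f,t=wrench()
            s.P[2]+=np.clip(k*f[2],-lim,lim)     # keep weight on the feet
            if log: print("%.2f"%get_obs()["time_s"],"a",np.degrees(s.a).round(1),"P",s.P*1e3,"F",f,"T",t)
            if stop and stop(f,t): print("stop"); break
        s.save()
E
python3 - <<'E'
from walk import *
R=rot(-.012,0,0); o=np.array([.5053,.0108,0]); 
P=o+R.apply(FEET["L"]); save(piv="L",P=list(P),a=[-.012,0,0])
print("L",tray(P),"R",tray(o+R.apply(FEET["R"])))
import walk
A0=A.copy()
for s in (1,-1):
    walk.A=A0@np.diag([s,1,s])
    for o_,a in [((.505,.011,.12),(-.012,0,0)),((.505,.011,0),(-.012,.3,0)),((.55,.01,0),(-.094+.5,.3,-.15)),((.55,.01,0),(-.094-.5,.3,-.15)),((.66,.01,.01),(-.094,0,0))]:
        q=kinematics.solve_ik(*tool(rot(*a),np.array(o_))); print(s,q)
E
```

```text
L [-0.231  0.043] R [-0.22 -0.09]
1 [-0.001  0.077  1.762 -0.     1.302  0.011]
1 [ 0.004 -0.049  2.236 -0.008  0.654  0.022]
1 [ 0.03   0.014  2.187 -0.056  0.608 -0.312]
1 [ 0.336  0.194  1.978 -0.408  0.952  1.189]
1 [-0.002  0.416  1.566 -0.     1.16   0.092]
-1 None
-1 None
-1 [ 0.03   0.014  2.187 -0.056  0.608  2.829]
-1 [ 0.336  0.194  1.978 -0.408  0.952 -1.953]
-1 None
```

Run:
```python
from walk import *
c=Can(); up=np.array([0,0,.10])
hand.move_gripper(.05,60)
def over(a,h): 
    R=rot(*a); return tool(R,c.origin()+h)
p,q=over((-.012,0,0),np.array([0,0,.13])); bot.reach(p,q); print(get_obs()["time_s"],ft())
p2,q2=over((.3,.3,-.15),np.array([0,0,.15])); bot.reach(p2,q2); print(get_obs()["time_s"],ft())
bot.reach(p,q); print(get_obs()["time_s"],ft())
p,q=over((-.012,0,0),np.zeros(3)); bot.servo_line(p,q,.12); f,t=ft()
json.dump(dict(f=list(f),t=list(t)),open("base.json","w")); print(get_obs()["time_s"],f,t,p,get_obs()["position"],get_obs()["gripper_width"])
import cv2
for n in("top","side"): cv2.imwrite(f"pics/{n}1.png",vision.read_camera(n)["frame"][:,:,::-1])
a=cv2.imread("pics/top1.png")[215:305,250:370]; b=cv2.imread("pics/side1.png")[130:320,290:430]
a=cv2.resize(a,(400,300),interpolation=cv2.INTER_CUBIC);b=cv2.resize(b,(400,543),interpolation=cv2.INTER_CUBIC)
m=np.zeros((543,800,3),np.uint8);m[:300,:400]=a;m[:,400:]=b;cv2.imwrite("pics/grasp.png",m)
```

```text
2.8333 (array([ 0.41 , -0.002, -0.021]), array([ 0.013, -0.025, -0.019]))
3.3333 (array([ 1.434, -0.21 , -0.428]), array([0.036, 0.138, 0.053]))
3.8333 (array([ 0.356, -0.445, -0.043]), array([-0.085, -0.034, -0.011]))
5.0667 [1.004 0.186 0.203] [ 0.012 -0.084 -0.014] [0.505 0.001 0.203] [0.506 0.001 0.204] 0.04979368314979058
```

View pics/grasp.png

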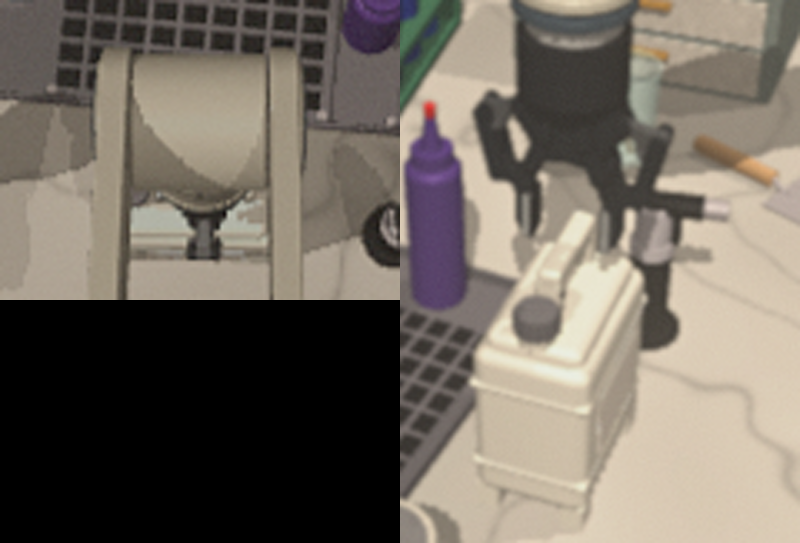

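```bash
python3 - <<'E'
import re
s=open("walk.py").read()
s=s.replace('''f,t=ft(); return f-B["f"], t-B["t"]''','''v=[]
    for _ in range(4): v.append(np.r_[ft()]); bot.dwell(.02)
    v=np.mean(v,0); v=v.ravel(); return v[:3]-B["f"], v[3:]-B["t"]''').replace("np.r_[ft()]","np.concatenate(ft())")
open("walk.py","w").write(s)
E
python3 - <<'E'
from walk import *
bot.dwell(.2); v=[]
for _ in range(8): v.append(np.concatenate(ft())); bot.dwell(.02)
v=np.array(v); print("std",v.std(0)); m=v.mean(0); print("base",m); json.dump(dict(f=list(m[:3]),t=list(m[3:])),open("base.json","w"))
print(get_obs()["time_s"],get_obs()["position"])
hand.move_gripper(.0,60); print(get_obs()["time_s"],get_obs()["gripper_width"],wrench(),get_obs()["position"])
c=Can(); 
# stiffness probe: raise 0.4 mm
for d in (.0004,-.0004):
    c.P[2]+=d; c.go(.02); print(d,wrench(),get_obs()["position"],get_obs()["time_s"])
E
```

```text
std [0.372 0.658 0.227 0.026 0.011 0.03 ]
base [-0.071 -0.015 -0.047 -0.007  0.011  0.001]
5.5 [0.505 0.001 0.203]
5.925 0.014886634438584961 (array([ 1.569, -0.296,  1.818]), array([-0.031, -0.276, -0.001])) [0.506 0.001 0.203]
0.0004 (array([2.004, 0.034, 0.816]), array([-0.013, -0.27 ,  0.034])) [0.505 0.001 0.203] 6.3083
-0.0004 (array([ 1.739, -0.013,  3.826]), array([ 0.002, -0.367,  0.007])) [0.506 0.001 0.203] 6.625
```

Run:
```python
from walk import *
c=Can(); c.P[2]+=.0003
c.move(tip=.31,n=5,vel=.06,k=.00008,lim=.0004)
```

```text
7.06 a [-0.7  3.6  0. ] P [463.107  78.311   0.377] F [1.515 0.037 0.965] T [-0.06  -0.235 -0.006]
7.49 a [-0.7  7.1  0. ] P [463.107  78.311   0.266] F [ 1.556  0.028 -1.396] T [-0.037 -0.134 -0.006]
7.92 a [-0.7 10.7  0. ] P [463.107  78.311   0.071] F [ 1.618 -0.606 -2.432] T [-0.052  0.026 -0.005]
8.36 a [-0.7 14.2  0. ] P [463.107  78.311  -0.087] F [ 0.439 -0.46  -1.98 ] T [-0.166  0.125 -0.083]
8.79 a [-0.7 17.8  0. ] P [463.107  78.311  -0.197] F [ 0.825 -1.462 -1.369] T [-0.235  0.18  -0.133]
```

Run:
```python
from walk import *
c=Can(); c.setpiv("L"); print(tray(c.P))
c.move(roll=-.08,n=3,vel=.05,k=.00008,lim=.0004)
c.move(yaw=.353,vel=.06,k=.00008,lim=.0004)
c.move(roll=0,n=3,vel=.04,k=.00005,lim=.0003)
print("L",tray(c.foot("L")),"R",tray(c.foot("R")))
```

```text
[-0.231  0.043]
9.12 a [-0.7 17.8 -1.5] P [463.107  78.311  -0.184] F [ 0.409 -1.274  0.156] T [-0.236  0.173 -0.162]
9.46 a [-0.7 17.8 -3.1] P [463.107  78.311  -0.341] F [ 0.392 -1.675 -1.961] T [-0.151  0.219 -0.101]
9.79 a [-0.7 17.8 -4.6] P [463.107  78.311  -0.489] F [ 0.732 -1.091 -1.845] T [-0.129  0.226 -0.123]
10.11 a [ 3.5 17.8 -4.6] P [463.107  78.311  -0.663] F [ 0.304 -0.788 -2.17 ] T [-0.111  0.249 -0.119]
10.43 a [ 7.7 17.8 -4.6] P [463.107  78.311  -0.763] F [ 0.277 -1.319 -1.25 ] T [-0.202  0.177 -0.104]
10.76 a [11.9 17.8 -4.6] P [463.107  78.311  -0.725] F [ 0.412 -2.126  0.477] T [-0.287  0.136 -0.15 ]
11.08 a [16.  17.8 -4.6] P [463.107  78.311  -0.686] F [ 0.418 -2.039  0.478] T [-0.291  0.092 -0.124]
11.40 a [20.2 17.8 -4.6] P [463.107  78.311  -0.675] F [ 0.513 -1.311  0.146] T [-0.269  0.109 -0.135]
11.76 a [20.2 17.8 -3.1] P [463.107  78.311  -0.66 ] F [ 0.273 -1.588  0.284] T [-0.299  0.118 -0.139]
12.12 a [20.2 17.8 -1.5] P [463.107  78.311  -0.57 ] F [ 1.1   -2.104  1.804] T [-0.35   0.031 -0.138]
12.47 a [20.2 17.8  0. ] P [463.107  78.311  -0.27 ] F [-0.63   0.569  6.029] T [0.12  0.05  0.088]
L [-0.231  0.043] R [-0.173 -0.078]
```

```bash
cat > look.py <<'E'
import sys,cv2; from walk import *; from cam import proj
n=sys.argv[1]; c=Can(); im=vision.read_camera("side")["frame"][:,:,::-1].copy()
x0,y0,x1,y1=[int(v) for v in sys.argv[2:6]]; s=min(800/(x1-x0),600/(y1-y0))
cr=cv2.resize(im[y0:y1,x0:x1],None,fx=s,fy=s,interpolation=cv2.INTER_CUBIC)
def dot(p,col):
    u=(proj("side",p)[0]-[x0,y0]+.5)*s; cv2.drawMarker(cr,tuple(int(v) for v in u),col,cv2.MARKER_CROSS,12,1)
for f,col in (("L",(0,0,255)),("FL",(0,255,0)),("R",(255,0,0))): dot(c.foot(f),col)
R=rot(*c.a)
for p in ([0,.053,.198],[.045,.07,.165],[-.045,.07,.165],[-.045,-.07,.165],[-.045,.07,.03]): dot(c.origin()+R.apply(p),(255,0,255))
cs,sn=np.cos(TR["yaw"]),np.sin(TR["yaw"])
for x,y in ((-.095,.2),(-.095,.1),(-.095,0),(.095,.2),(.095,-.2)): dot([TR["o"][0]+cs*x-sn*y,TR["o"][1]+sn*x+cs*y,.013],(0,255,255))
cv2.imwrite(f"pics/{n}.png",cr); print(cr.shape)
E
python3 look.py s2 190 170 420 340
```

```text
(591, 800, 3)
```

View pics/s2.png

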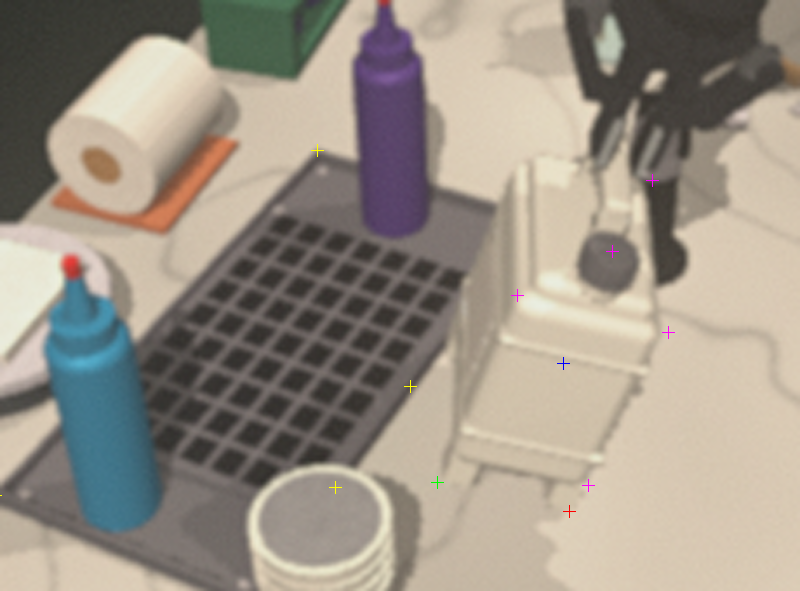

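```bash
cat > posefit.py <<'E'
from walk import *; from cam import *
s2=lambda u,v:np.array([190+(u+.5)*230/800-.5,170+(v+.5)*230/800-.5])
R0=rot(-.012,0,0); o0=np.array([.5053,.0108,0])
# ring geometry from the first picture: (outset e, z_low, z_up)
obs0=[(S(635,378),-1,0),(S(493,345),1,0),(S(637,285),-1,1),(S(490,245),1,1)]
def P(x,sx,k): return np.array([sx*(.045+x[0]),.07+x[0],x[1+k]])
g=least_squares(lambda x:np.concatenate([proj("side",o0+R0.apply(P(x,s,k)))[0]-uv for uv,s,k in obs0]),[0,.04,.13])
print("ring",g.x,g.fun)
def pose(obs,c,guess=None):
    p,q=tool(rot(*c.a),c.origin()); tcp=get_obs()["position"]
    def f(x):
        R=rot(*x[:3]); o=tcp-R.apply(TCP+[0,x[3],0]); return np.concatenate([proj("side",o+R.apply(l))[0]-uv for uv,l in obs]+[[x[3]/.002]])
    r=least_squares(f,[*c.a,0],loss="soft_l1"); R=rot(*r.x[:3]); o=tcp-R.apply(TCP+[0,r.x[3],0])
    print("angles",np.degrees(r.x[:3]),"cmd",np.degrees(c.a),"dy",r.x[3]*1e3,"rms",np.sqrt(np.mean(r.fun**2)));print(r.fun.round(1))
    print("sigma deg",np.degrees(np.sqrt(np.diag(np.linalg.inv(r.jac.T@r.jac)))[:3]))
    for n in FEET: print(n,(o+R.apply(FEET[n]))*1e3)
    return r.x
E
python3 - <<'E'
from posefit import *
c=Can(); x=g.x
ob=[(s2(612,240),np.array([0,.053,.198])),(s2(603,460),P(x,-1,0)),(s2(460,430),P(x,1,0)),(s2(647,372),P(x,-1,1)),(s2(499,336),P(x,1,1))]
r=pose(ob,c)
pose(ob+[(s2(562,500),FEET["L"]),(s2(449,489),FEET["FL"])],c)
E
```

```text
ring [-0.001  0.053  0.132] [-2.258  0.759 -0.835 -0.813 -1.856 -0.283 -0.966  0.254]
angles [18.92  17.018  3.218] cmd [20.225 17.762  0.   ] dy 0.49211026156191406 rms 0.7922743498722725
[-0.3  1.9 -0.5  0.8  0.7  0.2 -0.4 -0.9  0.6 -0.6  0.2]
sigma deg [1.703 1.296 2.365]
L [457.701  87.59    3.976]
R [503.165 -38.257  -3.216]
FL [535.492 114.254  29.146]
FR [580.956 -11.592  21.954]
angles [20.039 17.304  1.29 ] cmd [20.225 17.762  0.   ] dy 0.41388242137741055 rms 1.7129642090124721
[-0.   2.7 -0.6 -0.   0.9 -0.2 -0.3 -0.8  0.8 -0.1  2.8  4.2 -2.7 -0.8
  0.2]
sigma deg [1.6   1.215 1.601]
L [459.992  81.722   1.352]
R [506.739 -43.827  -1.528]
FL [537.129 109.856  26.932]
FR [583.876 -15.692  24.052]
```

```bash
cat >> walk.py <<'E'
def loads(c,f):
    """foot loads L,R from the lateral force at the handle (grip is a hinge about the jaw axis)"""
    R=rot(*c.a); e=np.array([np.cos(c.a[0]),np.sin(c.a[0]),0]); m=(c.foot("L")+c.foot("R"))/2
    p,_=tool(R,c.origin()); M=np.cross(p-m,f)@e; s=MG+f[2]; return np.array([s+M/.067,s-M/.067])/2
MG=6.2
def down(c,to,step=.012,frac=.4,vel=.03,k=.00003):
    """roll towards 'to' until the swung foot carries frac of the weight"""
    sw="R" if c.piv=="L" else "L"; i=0 if sw=="L" else 1
    while abs(c.a[2]-to)>1e-6:
        c.a[2]+=np.clip(to-c.a[2],-step,step); c.go(vel); f,t=wrench(); l=loads(c,f); c.P[2]+=np.clip(k*f[2],-.0003,.0003)
        print("%.2f"%get_obs()["time_s"],"roll %.2f"%np.degrees(c.a[2]),"foot",c.foot(sw)*1e3,"F",f,"T",t,"L,R",l)
        if l[i]>frac*MG: break
    c.save()
E
sed -i 's/"F",f,"T",t)/"F",f,"T",t,"L,R",loads(s,f))/' walk.py
python3 - <<'E'
from walk import *
c=Can(); c.setpiv("R"); f,t=wrench(); print(f,t,loads(c,f)); c.P[2]+=.0003
c.move(roll=.08,n=3,vel=.05,k=.00008,lim=.0004)
c.move(yaw=-.445,vel=.07,k=.00008,lim=.0004)
down(c,.024,step=.03,frac=.5); down(c,-.03,frac=.45)
print("L",tray(c.foot("L")),"R",tray(c.foot("R")))
E
```

```text
[-0.628  0.144  4.841] [0.066 0.059 0.057] [4.616 6.425]
12.93 a [20.2 17.8  1.5] P [509.433 -47.426  -0.201] F [-0.189 -0.561 -2.889] T [-0.402  0.562 -0.02 ] L,R [2.698 0.613]
13.25 a [20.2 17.8  3.1] P [509.433 -47.426  -0.601] F [ 0.041 -0.217 -6.709] T [-0.427  0.596  0.009] L,R [ 1.122 -1.631]
13.57 a [20.2 17.8  4.6] P [509.433 -47.426  -1.001] F [-0.092 -0.38  -6.612] T [-0.498  0.586 -0.029] L,R [ 1.583 -1.996]
13.89 a [15.7 17.8  4.6] P [509.433 -47.426  -1.401] F [-0.748  0.325 -5.448] T [-0.375  0.689  0.031] L,R [0.653 0.099]
14.21 a [11.1 17.8  4.6] P [509.433 -47.426  -1.801] F [ 0.098 -0.023 -5.388] T [-0.355  0.596  0.034] L,R [ 1.522 -0.71 ]
14.53 a [ 6.5 17.8  4.6] P [509.433 -47.426  -2.099] F [ 0.043  0.564 -3.725] T [-0.216  0.536  0.014] L,R [1.115 1.36 ]
14.85 a [ 1.9 17.8  4.6] P [509.433 -47.426  -2.291] F [-0.091  0.616 -2.402] T [-0.123  0.48   0.047] L,R [1.422 2.376]
15.18 a [-2.6 17.8  4.6] P [509.433 -47.426  -2.386] F [-0.525  0.748 -1.185] T [-0.031  0.423  0.058] L,R [1.632 3.383]
15.51 a [-7.2 17.8  4.6] P [509.433 -47.426  -2.419] F [-0.013  1.061 -0.411] T [-0.013  0.338  0.04 ] L,R [1.367 4.423]
15.84 a [-11.8  17.8   4.6] P [509.433 -47.426  -2.46 ] F [-0.261  1.477 -0.509] T [-0.002  0.327  0.048] L,R [0.814 4.876]
16.18 a [-16.4  17.8   4.6] P [509.433 -47.426  -2.53 ] F [ 0.736  0.897 -0.884] T [0.011 0.34  0.03 ] L,R [1.197 4.119]
16.50 a [-20.9  17.8   4.6] P [509.433 -47.426  -2.59 ] F [ 0.481  1.037 -0.738] T [0.024 0.313 0.051] L,R [1.131 4.331]
16.82 a [-25.5  17.8   4.6] P [509.433 -47.426  -2.651] F [ 0.448  0.268 -0.766] T [0.039 0.335 0.039] L,R [2.202 3.233]
17.25 roll 2.86 foot [565.198  74.252   3.878] F [-2.521 -3.421  5.02 ] T [-0.716  0.462 -0.271] L,R [11.262 -0.042]
17.57 roll 2.18 foot [565.671  74.105   2.648] F [-5.003 -5.469 13.666] T [-1.145  0.407 -0.343] L,R [19.024  0.842]
L [-0.128  0.049] R [-0.173 -0.078]
```

```bash
python3 - <<'E'
s=open("walk.py").read()
s=s.replace('def tool(R,o): return o+R.apply(TCP), (R*Ro.from_matrix(A)).as_quat()','HS=[0.]  # roll slip of the canister in the grip\ndef tool(R,o): return o+R.apply(TCP), (R*Ro.from_euler("x",-HS[0])*Ro.from_matrix(A)).as_quat()')
s=s.replace('s.piv,s.P,s.a=d["piv"]','HS[0]=d.get("hs",0.); s.piv,s.P,s.a=d["piv"]').replace('a=list(s.a))','a=list(s.a),hs=HS[0])')
s=s.replace('    def setpiv','''    def level(s,tgt=0.,tol=1.,n=4,k=.00013):
        """adjust height until the vertical handle force is near tgt"""
        for _ in range(n):
            f,t=wrench()
            if abs(f[2]-tgt)<tol: break
            s.P[2]+=np.clip(k*(f[2]-tgt),-.0015,.0015); s.go(.03)
        return f,t
    def resync(s,roll,piv=None):
        """take roll as the canister's true roll; keep the tool where it is"""
        p=s.origin()+rot(*s.a).apply(TCP); HS[0]+=roll-s.a[2]; s.a[2]=roll; o=p-rot(*s.a).apply(TCP)
        s.piv=piv or s.piv; s.P=o+rot(*s.a).apply(FEET[s.piv]); s.save()
    def setpiv''')
open("walk.py","w").write(s)
E
python3 - <<'E'
from walk import *
c=Can()
for i in range(3):
    f,t=c.level(1.,1.,1,.00010); print(get_obs()["time_s"],f,t,c.P*1e3,c.foot("L")*1e3,get_obs()["position"]*1e3)
f,t=wrench();print(f,t)
p,q=tool(rot(*c.a),c.origin()); print("cmd",p*1e3)
a=c.a.copy(); c.resync(0.,"L"); print("resync roll0: L",c.foot("L")*1e3,"R",c.foot("R")*1e3,np.degrees(HS[0]),loads(c,f))
E
```

```text
17.8833 [-4.017 -4.838 13.407] [-1.15   0.448 -0.37 ] [509.433 -47.426  -0.959] [565.671  74.105   3.889] [510.785   6.467 207.042]
18.2 [ 0.326  0.952 -1.787] [0.254 0.49  0.069] [509.433 -47.426  -1.238] [565.671  74.105   3.61 ] [511.151   6.431 207.013]
18.5167 [ 0.101  1.342 -1.039] [0.24  0.461 0.052] [509.433 -47.426  -1.442] [565.671  74.105   3.406] [511.233   6.361 206.973]
[-0.061  1.969 -0.656] [0.302 0.425 0.074]
cmd [511.142   6.319 206.922]
resync roll0: L [563.221  66.79    0.481] R [505.539 -54.159   0.481] -2.1772396214971286 [0.123 5.421]
```

```bash
python3 look.py s3 190 170 420 340
```

```text
(591, 800, 3)
```

View pics/s3.png

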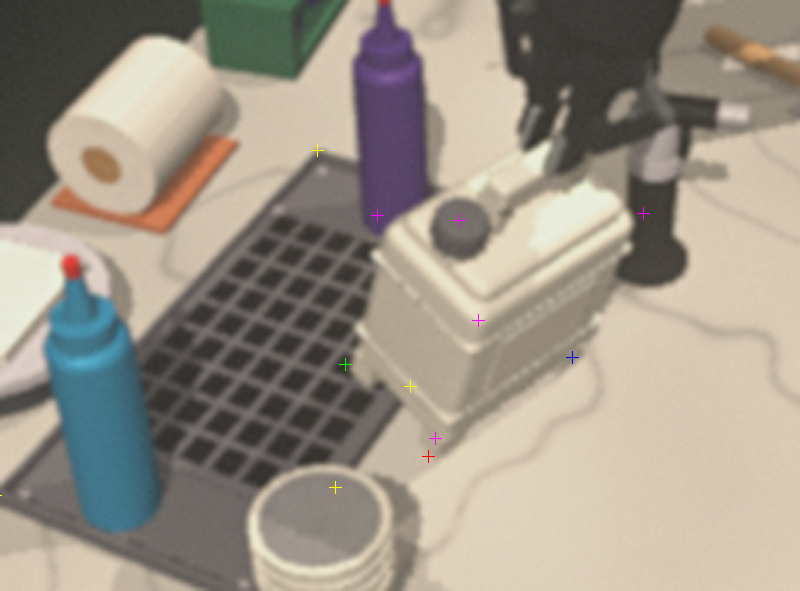

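Run:
```python
import numpy as np
from walk import rot,FEET,TCP
# yaw roll piv F T (deg)
D=[(-.7,-3.1,'L',(.392,-1.675,-1.961),(-.151,.219,-.101)),(-.7,-4.6,'L',(.732,-1.091,-1.845),(-.129,.226,-.123)),(3.5,-4.6,'L',(.304,-.788,-2.17),(-.111,.249,-.119)),
(7.7,-4.6,'L',(.277,-1.319,-1.25),(-.202,.177,-.104)),(11.9,-4.6,'L',(.412,-2.126,.477),(-.287,.136,-.15)),(16,-4.6,'L',(.418,-2.039,.478),(-.291,.092,-.124)),(20.2,-4.6,'L',(.513,-1.311,.146),(-.269,.109,-.135)),
(6.5,4.6,'R',(.043,.564,-3.725),(-.216,.536,.014)),(1.9,4.6,'R',(-.091,.616,-2.402),(-.123,.48,.047)),(-2.6,4.6,'R',(-.525,.748,-1.185),(-.031,.423,.058)),(-7.2,4.6,'R',(-.013,1.061,-.411),(-.013,.338,.04)),(-11.8,4.6,'R',(-.261,1.477,-.509),(-.002,.327,.048)),(-16.4,4.6,'R',(.736,.897,-.884),(.011,.34,.03)),(-20.9,4.6,'R',(.481,1.037,-.738),(.024,.313,.051)),
(20.2,3.1,'R?',(.041,-.217,-6.709),(-.427,.596,.009)),(20.2,4.6,'R?',(-.092,-.38,-6.612),(-.498,.586,-.029)),(15.7,4.6,'R?',(-.748,.325,-5.448),(-.375,.689,.031)),
(-25.5,0,'now',(-.061,1.969,-.656),(.302,.425,.074)),(20.2,0,'both1',(-.628,.144,4.841),(.066,.059,.057)),(-25.5,0,'Lpress',(-5.0,-5.47,13.67),(-1.145,.407,-.343))]
def M(y,r,piv,F,T,d): # moments on canister-side about pivot foot (heading e, lateral l)
    R=rot(*np.radians([y,17.8,r])); F=np.array(F);T=np.array(T); e=np.array([np.cos(np.radians(y)),np.sin(np.radians(y)),0]); l=np.array([-e[1],e[0],0])
    w=TCP+np.array([0,0,d]); foot=FEET[piv] if piv in FEET else FEET['L']*[1,0,1]
    m=T+np.cross(R.apply(w-foot),F); com=R.apply(np.array([0,0,.085])-foot); return m@e,m@l,com@e,com@l
for d in (0,.05,.1,.15,.2):
    print("d",d)
    for row in D:
        me,ml,cx,cy=M(*row,d)
        # canister balance about pivot: -m + com x (0,0,-mg)=0 -> e: -me - cy*mg=0 ; l: -ml + cx*mg=0
        print(row[2],"mg_roll %.1f mg_pitch %.1f  Me %.2f Ml %.2f"%(-me/cy if abs(cy)>1e-6 else 0, ml/cx,me,ml), "Fz",row[3][2])
```

```text
d 0
L mg_roll 5.2 mg_pitch 18.7  Me 0.33 Ml 0.26 Fz -1.961
L mg_roll 3.5 mg_pitch 25.4  Me 0.21 Ml 0.34 Fz -1.845
L mg_roll 3.4 mg_pitch 19.4  Me 0.21 Ml 0.26 Fz -2.17
L mg_roll 3.1 mg_pitch 14.5  Me 0.18 Ml 0.19 Fz -1.25
L mg_roll 2.9 mg_pitch 14.6  Me 0.18 Ml 0.20 Fz 0.477
L mg_roll 2.6 mg_pitch 10.9  Me 0.16 Ml 0.15 Fz 0.478
L mg_roll 1.2 mg_pitch 15.3  Me 0.07 Ml 0.20 Fz 0.146
R mg_roll 7.0 mg_pitch 37.0  Me -0.42 Ml 0.50 Fz -3.725
R mg_roll 5.6 mg_pitch 31.0  Me -0.33 Ml 0.42 Fz -2.402
R mg_roll 4.2 mg_pitch 20.7  Me -0.25 Ml 0.28 Fz -1.185
R mg_roll 4.9 mg_pitch 21.9  Me -0.29 Ml 0.29 Fz -0.411
R mg_roll 6.4 mg_pitch 14.3  Me -0.38 Ml 0.19 Fz -0.509
R mg_roll 5.8 mg_pitch 30.2  Me -0.35 Ml 0.40 Fz -0.884
R mg_roll 6.0 mg_pitch 22.5  Me -0.36 Ml 0.30 Fz -0.738
R? mg_roll -2.1 mg_pitch 37.3  Me -0.01 Ml 0.56 Fz -6.709
R? mg_roll -3.6 mg_pitch 35.9  Me -0.02 Ml 0.54 Fz -6.612
R? mg_roll -20.1 mg_pitch 34.7  Me -0.14 Ml 0.52 Fz -5.448
now mg_roll 0.0 mg_pitch 21.0  Me -0.27 Ml 0.31 Fz -0.656
both1 mg_roll 0.0 mg_pitch 1.6  Me -0.04 Ml 0.02 Fz 4.841
Lpress mg_roll 0.0 mg_pitch -18.9
[... 3827 characters left out ...]
.47 Ml 0.29 Fz -3.725
R mg_roll 6.9 mg_pitch 19.1  Me -0.41 Ml 0.26 Fz -2.402
R mg_roll 6.1 mg_pitch 7.4  Me -0.37 Ml 0.10 Fz -1.185
R mg_roll 8.1 mg_pitch 18.0  Me -0.49 Ml 0.24 Fz -0.411
R mg_roll 10.6 mg_pitch 4.1  Me -0.64 Ml 0.05 Fz -0.509
R mg_roll 8.9 mg_pitch 32.6  Me -0.53 Ml 0.44 Fz -0.884
R mg_roll 9.4 mg_pitch 20.2  Me -0.56 Ml 0.27 Fz -0.738
R? mg_roll 22.7 mg_pitch 9.5  Me 0.10 Ml 0.14 Fz -6.709
R? mg_roll 21.0 mg_pitch 6.4  Me 0.14 Ml 0.10 Fz -6.612
R? mg_roll -21.7 mg_pitch 4.7  Me -0.15 Ml 0.07 Fz -5.448
now mg_roll 0.0 mg_pitch 6.8  Me -0.60 Ml 0.10 Fz -0.656
both1 mg_roll 0.0 mg_pitch 14.5  Me -0.11 Ml 0.22 Fz 4.841
Lpress mg_roll 0.0 mg_pitch 9.5  Me 1.47 Ml 0.14 Fz 13.67
```

```bash
python3 - <<'E'
s=open("walk.py").read()
i=s.index("def loads"); s=s[:i]+'''MG=7.; DW=.15
def loads(c,f,t):
    """foot loads L,R from the moment of the tool's wrench about the middle of the near feet"""
    R=rot(*c.a); e=np.array([np.cos(c.a[0]),np.sin(c.a[0]),0]); m=(c.foot("L")+c.foot("R"))/2
    p=c.origin()+R.apply(TCP+[0,0,DW]); M=(t+np.cross(p-m,f))@e; M+=MG*.08*np.sin(c.a[2]); w=MG+f[2]; return np.array([w+M/.067,w-M/.067])/2
def down(c,to,step=.012,frac=.35,vel=.03,tgt=1.):
    """roll towards 'to' until the swung foot carries frac of the weight"""
    sw="R" if c.piv=="L" else "L"; i=0 if sw=="L" else 1; hit=0
    while abs(c.a[2]-to)>1e-6:
        c.a[2]+=np.clip(to-c.a[2],-step,step); c.go(vel); f,t=wrench(); l=loads(c,f,t)
        print("%.2f"%get_obs()["time_s"],"roll %.2f"%np.degrees(c.a[2]),"foot",c.foot(sw)*1e3,"F",f,"T",t,"L,R",l)
        if l[i]>frac*MG: hit=1; break
        if abs(f[2]-tgt)>2: c.P[2]+=np.clip(.0001*(f[2]-tgt),-.0005,.0005)
    c.save(); return hit
'''
a=s.index("s.a=a0+(b-a0)"); b=s.index("            if log")
s=s[:a]+'''s.a=a0+(b-a0)*(j+1)/n; s.go(vel); f,t=s.level(tgt,1.5,2)
'''+s[b:]
s=s.replace("k=0.,lim=.0006,stop=None","tgt=1.,stop=None").replace("loads(s,f))","loads(s,f,t))")
open("walk.py","w").write(s)
E
python3 - <<'E'
from walk import *
c=Can(); hand.move_gripper(0,100); c.resync(.0096,"R"); f,t=c.level(1.,1.,2); print(get_obs()["gripper_width"],f,t,c.foot("L")*1e3,c.foot("R")*1e3,loads(c,f,t))
down(c,-.04,step=.008)
f,t=c.level(1.5,1.,2); print(get_obs()["time_s"],f,t,loads(c,f,t),"L",tray(c.foot("L")),c.foot("L")*1e3,"R",tray(c.foot("R")),c.foot("R")*1e3)
E
```

```text
0.012869840832063115 [0.406 1.671 1.2  ] [0.304 0.347 0.044] [563.852  68.644   1.194] [506.528 -52.469  -0.032] [0.57  7.629]
19.23 roll 0.09 foot [564.15   68.509   0.173] F [-2.457 -1.887  5.995] T [-0.331  0.477 -0.096] L,R [9.466 3.529]
19.8667 [-1.65  -1.285  2.936] [-0.227  0.546 -0.089] [6.332 3.603] L [-0.129  0.043] [564.15   68.509   0.907] R [-0.175 -0.083] [506.528 -52.469   0.703]
```

```bash
sed -i 's/^TCP=/FEET.update(Li=np.array([-.043,.045,0]),Ri=np.array([-.043,-.045,0]))\nTCP=/' walk.py; sed -i 's/            if stop and/            if f[2]<-4.5: print("LIFT"); break\n            if stop and/' walk.py
python3 - <<'E'
from walk import *
c=Can(); c.setpiv("L"); 
c.move(roll=-.19,n=6,vel=.05)
E
```

```text
20.79 a [-25.5  17.8  -1.7] P [564.15   68.509   0.362] F [-1.132 -1.698 -1.32 ] T [-0.149  0.676 -0.12 ] L,R [4.796 0.884]
21.15 a [-25.5  17.8  -3.6] P [564.15   68.509   0.362] F [-1.9   -2.012  1.232] T [-0.284  0.605 -0.171] L,R [6.976 1.255]
21.51 a [-25.5  17.8  -5.4] P [564.15   68.509   0.362] F [-1.819 -1.797  0.261] T [-0.217  0.56  -0.135] L,R [6.281 0.981]
21.87 a [-25.5  17.8  -7.2] P [564.15   68.509   0.362] F [-1.39  -1.68  -0.092] T [-0.131  0.585 -0.106] L,R [5.629 1.279]
22.79 a [-25.5  17.8  -9.1] P [564.15   68.509  -0.131] F [-1.266 -1.739 -0.61 ] T [-0.057  0.597 -0.099] L,R [5.495 0.895]
23.15 a [-25.5  17.8 -10.9] P [564.15   68.509  -0.131] F [-1.451 -2.081  2.225] T [-0.256  0.556 -0.171] L,R [7.704 1.522]
```

```bash
python3 - <<'E'
from walk import *
c=Can()
c.move(yaw=.376,vel=.07,n=10)
print("R",tray(c.foot("R")),c.foot("R")*1e3,"L",tray(c.P),"Ri",tray(c.foot("Ri")))
E
python3 look.py s4 210 150 410 300
```

```text
23.47 a [-20.8  17.8 -10.9] P [564.15   68.509  -0.131] F [-1.261 -1.472  0.847] T [-0.124  0.577 -0.107] L,R [5.797 2.05 ]
23.78 a [-16.1  17.8 -10.9] P [564.15   68.509  -0.131] F [-0.611 -1.077  0.043] T [-0.135  0.563 -0.137] L,R [3.721 3.322]
24.10 a [-11.4  17.8 -10.9] P [564.15   68.509  -0.131] F [-0.968 -1.233  0.11 ] T [-0.177  0.566 -0.126] L,R [4.283 2.827]
24.73 a [ -6.7  17.8 -10.9] P [564.15   68.509  -0.468] F [-1.128 -1.799  0.924] T [-0.212  0.49  -0.153] L,R [6.504 1.419]
25.05 a [ -2.   17.8 -10.9] P [564.15   68.509  -0.468] F [-0.204 -1.239 -0.109] T [-0.229  0.481 -0.135] L,R [3.983 2.908]
25.68 a [  2.7  17.8 -10.9] P [564.15   68.509  -0.667] F [-0.83  -2.058  1.065] T [-0.296  0.427 -0.086] L,R [6.829 1.236]
26.00 a [  7.4  17.8 -10.9] P [564.15   68.509  -0.667] F [-0.506 -1.86   0.067] T [-0.303  0.454 -0.084] L,R [5.553 1.513]
26.32 a [ 12.1  17.8 -10.9] P [564.15   68.509  -0.667] F [-0.357 -1.433 -0.3  ] T [-0.286  0.428 -0.092] L,R [4.43 2.27]
26.97 a [ 16.8  17.8 -10.9] P [564.15   68.509  -0.934] F [-0.228 -1.493 -0.217] T [-0.319  0.38  -0.137] L,R [4.56  2.222]
27.62 a [ 21.5  17.8 -10.9] P [564.15   68.509  -1.233] F [-0.204 -2.382  1.048] T [-0.363  0.265 -0.086] L,R [7.398 0.651]
R [-0.077 -0.078] [605.289 -56.722  22.867] L [-0.129  0.043] Ri [-0.085 -0.058]
(600, 800, 3)
```

View pics/s4.png

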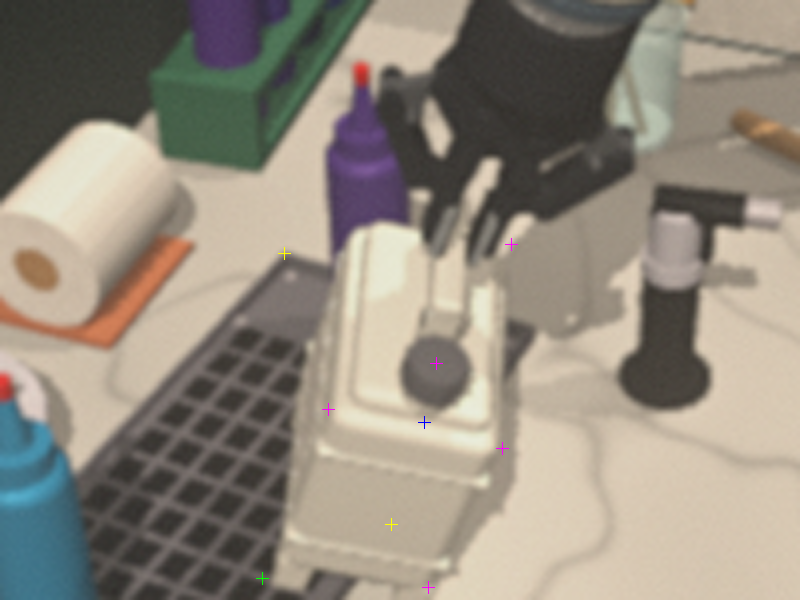

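Run:
```python
from posefit import *
s=lambda u,v:np.array([210+(u+.5)/4-.5,150+(v+.5)/4-.5])
c=Can(); x=g.x
ob=[(s(435,356),np.array([0,.053,.198])),(s(455,570),P(x,-1,0)),(s(289,536),P(x,1,0)),(s(490,480),P(x,-1,1)),(s(310,447),P(x,1,1))]
r=pose(ob,c); R=rot(*r[:3]); o=get_obs()["position"]-R.apply(TCP+[0,r[3],0])
for n in("L","R","Ri","Li"): print(n,tray(o+R.apply(FEET[n])))
print("model FL",proj("side",c.foot("FL")),"fit",proj("side",o+R.apply(FEET["FL"])), "crop fit",(proj("side",o+R.apply(FEET["FL"]))[0]-[210,150]+.5)*4)
```

```text
ring [-0.001  0.053  0.132] [-2.258  0.759 -0.835 -0.813 -1.856 -0.283 -0.966  0.254]
angles [18.917 14.477 -7.316] cmd [ 21.543  17.762 -10.886] dy 1.0987620051410678 rms 0.8839657369231995
[-0.3  0.1 -1.  -0.1  0.9  0.5 -1.1  0.3  2.2 -0.   0.5]
sigma deg [1.855 1.23  1.308]
L [549.875  75.374   0.7  ]
R [588.929 -51.74   17.223]
FL [628.646 102.37   22.199]
FR [667.701 -24.743  38.722]
Li [556.287  54.504   3.413]
Ri [582.517 -30.87   14.51 ]
L [-0.144  0.049]
R [-0.094 -0.074]
Ri [-0.102 -0.054]
Li [-0.136  0.028]
model FL [[275.004 294.198]] fit [[279.115 297.582]] crop fit [278.46  592.326]
```

```bash
cat > look2.py <<'E'
import sys,cv2; from walk import *; from cam import proj
# look2 name x0 y0 x1 y1 yaw tip roll dy : avg of 4 frames, dots at feet corners of the pose
n=sys.argv[1]; x0,y0,x1,y1=[int(v) for v in sys.argv[2:6]]; a=np.radians([float(v) for v in sys.argv[6:9]]); dy=float(sys.argv[9])/1e3
im=np.mean([vision.read_camera("side")["frame"][:,:,::-1].astype(float) for _ in range(4)],0)
im=np.clip((im-30)*1.25,0,255).astype(np.uint8); s=min(800/(x1-x0),600/(y1-y0))
cr=cv2.resize(im[y0:y1,x0:x1],None,fx=s,fy=s,interpolation=cv2.INTER_CUBIC)
R=rot(*a); o=get_obs()["position"]-R.apply(TCP+[0,dy,0]); print(get_obs()["time_s"])
def dot(p,col): u=(proj("side",p)[0]-[x0,y0]+.5)*s; cv2.circle(cr,tuple(int(v) for v in u),2,col,-1)
for sx in(-1,1):
    for sy in(-1,1):
        for p,col in (((.043,.067,0),(0,0,255)),((.025,.067,0),(0,160,255)),((.043,.045,0),(0,255,0)),((.025,.045,0),(255,255,0))):
            if sy>0: dot(o+R.apply(np.array(p)*[sx,sy,1]),col)
            elif sx<0 and p[0]>.04 and p[1]>.06: dot(o+R.apply(np.array(p)*[sx,sy,1]),(255,0,0))
cs,sn=np.cos(TR["yaw"]),np.sin(TR["yaw"])
for y in np.arange(-.1,.2,.02): dot([TR["o"][0]-cs*.095-sn*y,TR["o"][1]-sn*.095+cs*y,.013],(0,255,255))
cv2.imwrite(f"pics/{n}.png",cr); print(cr.shape,s)
E
python3 look2.py s5 250 225 360 310 18.9 14.5 -7.3 1.1
```

```text
27.8667
(600, 776, 3) 7.0588235294117645
```

View pics/s5.png

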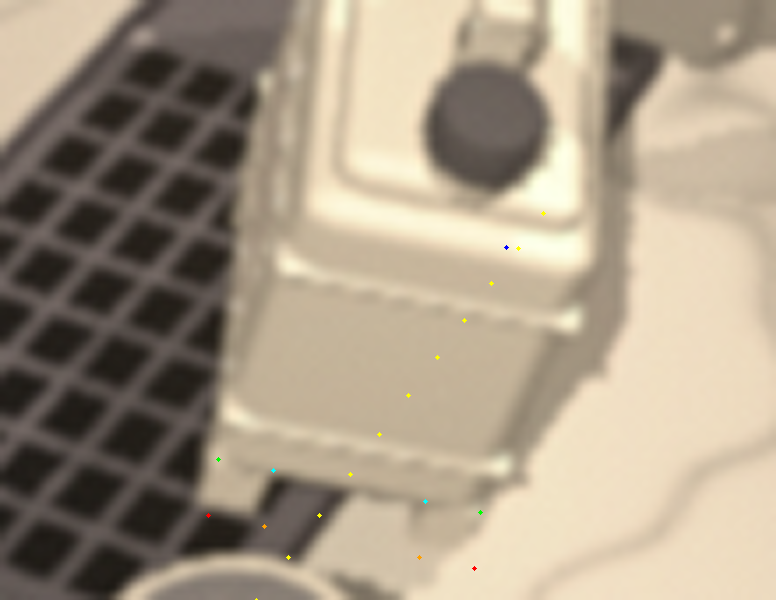

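```bash
cat > fit5.py <<'E'
from posefit import *
def fit5(obs,c,z=("L",0.)):
    tcp=get_obs()["position"]
    def f(x):
        R=rot(*x[:3]); o=tcp-R.apply(TCP+[0,x[3],0])
        e=[proj("side",o+R.apply(l))[0]-uv-x[4:6] for uv,l in obs]
        return np.concatenate(e+[[x[3]/.002,((o+R.apply(FEET[z[0]]))[2]-z[1])/.0007,(x[0]-c.a[0])/.03],x[4:6]/1.])
    r=least_squares(f,[*c.a,0,0,0],loss="soft_l1"); R=rot(*r.x[:3]); o=tcp-R.apply(TCP+[0,r.x[3],0])
    print("angles",np.degrees(r.x[:3]),"cmd",np.degrees(c.a),"hs",np.degrees(HS[0]),"dy",r.x[3]*1e3,"cam",r.x[4:]); print(r.fun.round(1))
    print("sigma deg",np.degrees(np.sqrt(np.diag(np.linalg.inv(r.jac.T@r.jac)))[:3]))
    for n in("L","R","Li","Ri"): p=o+R.apply(FEET[n]); print(n,p*1e3,"tray",tray(p)*1e3)
    return r.x
E
python3 - <<'E'
from fit5 import *
k=7.0588; s=lambda u,v:np.array([250+(u+.5)/k-.5,225+(v+.5)/k-.5])
c=Can(); x=g.x
fit5([(s(487,112),np.array([0,.053,.198])),(s(508,466),P(x,-1,0)),(s(237,412),P(x,1,0)),(s(575,322),P(x,-1,1)),(s(290,262),P(x,1,1)),(s(203,510),FEET["FL"]),(s(416,551),np.array([-.025,.067,0]))],c)
E
```

```text
ring [-0.001  0.053  0.132] [-2.258  0.759 -0.835 -0.813 -1.856 -0.283 -0.966  0.254]
angles [20.827 15.485 -8.952] cmd [ 21.543  17.762 -10.886] hs -1.6272001381715384 dy 0.547353236562392 cam [-0.212 -0.042]
[ 0.4 -0.9  0.4  0.6 -0.6  0.8  0.3 -0.2 -0.8  0.1  0.1 -0.1 -0.3 -0.4
  0.3 -0.7 -0.4 -0.2 -0. ]
sigma deg [1.233 0.626 0.77 ]
L [554.022  71.428  -0.465] tray [-139.819   45.003]
R [595.883 -54.27   19.629] tray [-86.345 -76.211]
Li [560.895  50.791   2.834] tray [-131.04    25.102]
Ri [589.01  -33.633  16.33 ] tray [-95.125 -56.31 ]
```

```bash
python3 - <<'E'
s=open("walk.py").read()
s=s.replace('HS=[0.]  #','HS=[Ro.identity()]  #').replace('(R*Ro.from_euler("x",-HS[0])*Ro.from_matrix(A))','(R*HS[0]*Ro.from_matrix(A))')
s=s.replace('HS[0]=d.get("hs",0.);','HS[0]=Ro.from_quat(d["hs"]);').replace('hs=HS[0])','hs=list(HS[0].as_quat()))')
a=s.index("    def resync"); b=s.index("    def setpiv")
s=s[:a]+'''    def resync(s,new,piv=None,dy=0.):
        """take new as the canister's true angles; keep the tool where it is"""
        p=s.origin()+rot(*s.a).apply(TCP); HS[0]=rot(*new).inv()*rot(*s.a)*HS[0]; s.a=np.array(new,float); o=p-rot(*s.a).apply(TCP)
        s.piv=piv or s.piv; s.P=o+rot(*s.a).apply(FEET[s.piv]); s.save()
'''+s[b:]
open("walk.py","w").write(s)
import json,numpy as np
from scipy.spatial.transform import Rotation as Ro
d=json.load(open("state.json")); d["hs"]=list(Ro.from_euler("x",-d["hs"]).as_quat()); json.dump(d,open("state.json","w"))
E
python3 - <<'E'
from walk import *
c=Can(); p0,q0=tool(rot(*c.a),c.origin()); o=get_obs(); print(p0-o["position"],np.degrees((Ro.from_quat(q0).inv()*Ro.from_quat(o["orientation"])).magnitude()))
c.resync(np.radians([20.83,15.49,-8.95]),"L"); p,q=tool(rot(*c.a),c.origin()); print(p-p0,np.abs(q@q0),tray(c.P),c.P*1e3,tray(c.foot("R")))
c.move(roll=-.205,n=2,vel=.05); c.move(tip=.32,n=1,vel=.05)
c.move(yaw=.506,vel=.07)
for n in("L","R","Ri"): print(n,tray(c.foot(n))*1e3,c.foot(n)*1e3)
E
```

```text
[-0. -0. -0.] 0.021238803240592435
[ 0. -0.  0.] 1.0000000000000002 [-0.14   0.045] [553.735  71.935  -0.695] [-0.087 -0.076]
28.19 a [ 20.8  15.5 -10.3] P [553.735  71.935  -0.695] F [-0.238 -2.337  1.57 ] T [-0.349  0.285 -0.152] L,R [7.935 0.635]
28.52 a [ 20.8  15.5 -11.7] P [553.735  71.935  -0.695] F [ 0.317 -1.835  1.45 ] T [-0.334  0.266 -0.124] L,R [7.148 1.301]
29.27 a [ 20.8  18.3 -11.7] P [553.735  71.935  -0.945] F [-0.034 -2.181  1.053] T [-0.318  0.345 -0.137] L,R [7.555 0.498]
29.60 a [ 24.9  18.3 -11.7] P [553.735  71.935  -0.945] F [ 0.202 -1.694  0.938] T [-0.337  0.32  -0.149] L,R [6.433 1.504]
29.93 a [ 29.   18.3 -11.7] P [553.735  71.935  -0.945] F [-0.153 -1.783  1.661] T [-0.377  0.249 -0.181] L,R [6.496 2.165]
L [-140.153   45.481] [553.735  71.935  -0.945]
R [-73.157 -67.643] [609.817 -46.978  24.948]
Ri [-84.157 -49.071] [600.609 -27.455  20.697]
```

Run:
```python
from walk import *
c=Can()
print(down(c,-.125,step=.027,frac=.55)); print(c.foot("Ri")*1e3)
if c.a[2]>-.126: print(down(c,.0,step=.011,frac=.55,vel=.025))
f,t=wrench(); print(f,t,loads(c,f,t))
for n in("L","R","Ri"): print(n,tray(c.foot(n))*1e3,c.foot(n)*1e3)
```

```text
30.34 roll -10.20 foot [611.128 -47.039  21.577] F [ 0.181 -2.148  3.046] T [-0.453  0.173 -0.169] L,R [8.216 1.83 ]
30.75 roll -8.65 foot [612.397 -47.013  18.393] F [ 0.033 -2.356  3.087] T [-0.508  0.143 -0.187] L,R [7.977 2.11 ]
31.15 roll -7.16 foot [613.579 -46.906  15.327] F [ 0.073 -2.49   2.848] T [-0.539  0.141 -0.201] L,R [7.849 1.999]
0
[603.753 -27.395  12.723]
31.47 roll -6.53 foot [614.066 -46.837  13.937] F [ 0.081 -3.116  3.178] T [-0.535  0.14  -0.239] L,R [9.51  0.667]
31.78 roll -5.90 foot [614.547 -46.753  12.764] F [ 0.123 -2.76   2.808] T [-0.548  0.169 -0.176] L,R [8.481 1.327]
32.10 roll -5.27 foot [615.02  -46.655  11.372] F [-0.072 -2.97   2.86 ] T [-0.537  0.164 -0.191] L,R [8.773 1.087]
32.42 roll -4.64 foot [615.486 -46.542   9.978] F [ 0.091 -2.779  2.745] T [-0.559  0.15  -0.194] L,R [8.241 1.503]
32.73 roll -4.01 foot [615.944 -46.415   8.583] F [-2.327 -0.051  6.656] T [-0.071  0.255 -0.006] L,R [4.907 8.749]
1
[-1.965 -0.079  6.983] [-0.105  0.261 -0.002] [5.43  8.552]
L [-140.153   45.481] [553.735  71.935  -0.314]
R [-67.11  -66.508] [615.944 -46.415   8.583]
Ri [-79.102 -48.122] [605.731 -26.985   7.122]
```

Run:
```python
from walk import *
c=Can(); c.setpiv("Ri")
f,t=c.level(2.5,1.5,2,.0001); print(f,t,loads(c,f,t))
c.move(roll=0,n=3,vel=.04,tgt=1.5); c.setpiv("R"); c.move(roll=.17,n=4,vel=.05,tgt=1.)
for n in("L","Li","R"): print(n,tray(c.foot(n))*1e3,c.foot(n)*1e3)
```

```text
[-1.391  0.275  4.834] [-0.078  0.318 -0.016] [4.422 7.412]
34.33 a [29.  18.3 -2.7] P [605.731 -26.985   7.99 ] F [-1.404  1.603 -0.117] T [-0.044  0.542  0.108] L,R [-0.507  7.39 ]
34.67 a [29.  18.3 -1.3] P [605.731 -26.985   7.99 ] F [-1.47   1.483  1.092] T [0.011 0.541 0.137] L,R [0.73  7.361]
35.32 a [29.  18.3  0. ] P [605.731 -26.985   8.319] F [-1.631  1.014  1.213] T [-0.017  0.555  0.1  ] L,R [1.547 6.666]
36.28 a [29.  18.3  2.4] P [616.394 -46.228   7.651] F [-0.86   1.13  -2.373] T [-0.18   0.589  0.072] L,R [0.243 4.384]
37.00 a [29.  18.3  4.9] P [616.394 -46.228   7.856] F [-1.36   1.033 -0.218] T [-0.084  0.53   0.142] L,R [1.142 5.64 ]
37.40 a [29.  18.3  7.3] P [616.394 -46.228   7.856] F [-1.353  1.343  0.463] T [-0.107  0.514  0.142] L,R [0.527 6.936]
37.80 a [29.  18.3  9.7] P [616.394 -46.228   7.856] F [-1.165  0.741 -0.435] T [-0.188  0.518  0.116] L,R [1.767 4.798]
L [-147.137   38.695] [546.145  65.835  29.376]
Li [-133.927   21.46 ] [557.678  47.436  25.842]
R [-66.68  -66.279] [616.394 -46.228   7.856]
```

```bash
python3 look2.py s6 250 215 360 300 29 18.3 9.7 0.5
```

```text
38.0
(600, 776, 3) 7.0588235294117645
```

View pics/s6.png

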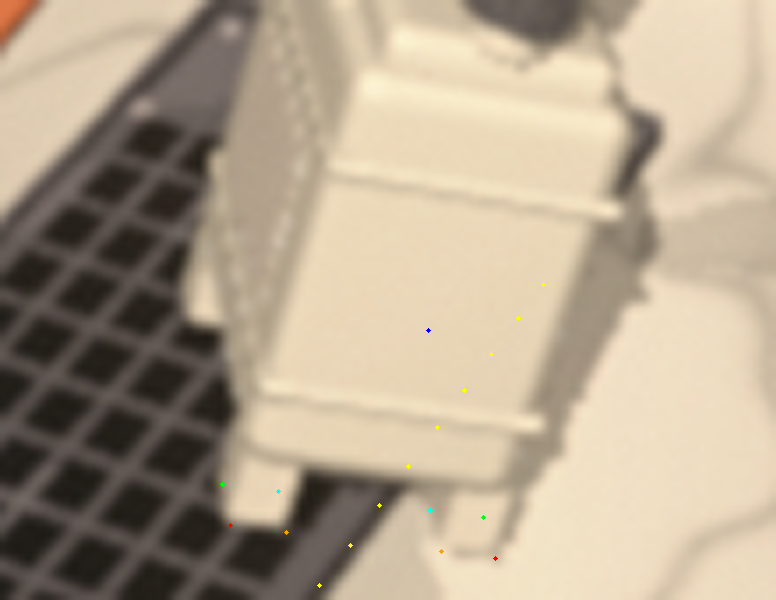

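Run:
```python
from walk import *
c=Can()
c.move(yaw=-.094,vel=.07,n=8)
for n in("L","Li","R"): print(n,tray(c.foot(n))*1e3,c.foot(n)*1e3)
ok=c.a[0]<-.09 and down(c,.06,step=.03,frac=.55)
if c.a[0]<-.09 and not ok: print(down(c,-.05,step=.011,frac=.5,vel=.025))
for n in("L","Li","R"): print(n,tray(c.foot(n))*1e3,c.foot(n)*1e3)
```

```text
38.63 a [24.7 18.3  9.7] P [616.394 -46.228   7.481] F [-1.913  0.704  1.894] T [-0.056  0.51   0.157] L,R [1.709 7.185]
38.95 a [20.4 18.3  9.7] P [616.394 -46.228   7.481] F [-1.413  0.908  1.448] T [-0.004  0.489  0.157] L,R [1.992 6.457]
39.27 a [16.1 18.3  9.7] P [616.394 -46.228   7.481] F [-1.817  1.341  1.96 ] T [0.05  0.498 0.146] L,R [0.983 7.977]
39.90 a [11.8 18.3  9.7] P [616.394 -46.228   7.74 ] F [-0.847  1.104  2.178] T [0.092 0.487 0.172] L,R [2.38  6.799]
40.22 a [ 7.5 18.3  9.7] P [616.394 -46.228   7.74 ] F [-1.276  1.276  1.005] T [0.103 0.479 0.125] L,R [1.757 6.247]
40.53 a [ 3.2 18.3  9.7] P [616.394 -46.228   7.74 ] F [-0.982  1.37   1.346] T [0.143 0.488 0.182] L,R [1.816 6.53 ]
40.85 a [-1.1 18.3  9.7] P [616.394 -46.228   7.74 ] F [-0.555  1.489  1.149] T [0.192 0.484 0.142] L,R [1.774 6.374]
41.17 a [-5.4 18.3  9.7] P [616.394 -46.228   7.74 ] F [-0.87   1.873  1.038] T [0.224 0.468 0.138] L,R [0.971 7.067]
L [-73.811  65.789] [621.69   85.927  29.259]
Li [-72.64   44.106] [620.82   64.23   25.726]
R [-66.68  -66.279] [616.394 -46.228   7.74 ]
41.59 roll 
[... 440 characters left out ...]
12 roll 2.81 foot [626.901  87.214  14.276] F [-0.998  2.327  3.039] T [0.41  0.384 0.184] L,R [1.617 8.422]
43.43 roll 2.18 foot [627.368  87.235  13.082] F [-0.648  2.251  1.492] T [0.33  0.433 0.177] L,R [0.629 7.863]
43.75 roll 1.55 foot [627.834  87.239  11.684] F [-0.544  2.225  1.537] T [0.357 0.46  0.159] L,R [0.864 7.674]
44.07 roll 0.92 foot [628.298  87.227  10.285] F [-0.869  1.925  1.919] T [0.334 0.437 0.142] L,R [1.71  7.209]
44.38 roll 0.29 foot [628.761  87.199   8.886] F [-1.348 -1.433  5.346] T [-0.322  0.379 -0.09 ] L,R [7.104 5.242]
1
L [-66.89   67.719] [628.761  87.199   8.886]
Li [-66.856  45.72 ] [626.731  65.293   8.781]
R [-66.68  -66.279] [616.394 -46.228   8.25 ]
```

Run:
```python
from walk import *
c=Can(); c.setpiv("R"); c.resync([c.a[0],c.a[1],0.],"R"); c.level(1.5,1.5,2,.0001)
c.move(tip=.06,n=6,vel=.06,tgt=1.)
c.move(tip=.024,n=3,vel=.02,tgt=1.)
```

```text
45.95 a [-5.4 15.9  0. ] P [616.21  -47.231   9.213] F [-0.67  -2.128 -0.532] T [-0.271  0.37  -0.115] L,R [ 6.719 -0.251]
46.63 a [-5.4 13.4  0. ] P [616.21  -47.231   9.483] F [ 0.439 -1.604  0.711] T [-0.334  0.245 -0.104] L,R [5.253 2.458]
47.32 a [-5.4 10.9  0. ] P [616.21  -47.231   9.73 ] F [-0.086 -2.304  1.001] T [-0.384  0.18  -0.119] L,R [7.042 0.958]
48.00 a [-5.4  8.4  0. ] P [616.21  -47.231  10.068] F [ 0.106 -2.433  1.537] T [-0.391  0.092 -0.095] L,R [7.583 0.954]
48.68 a [-5.4  5.9  0. ] P [616.21  -47.231  10.488] F [ 0.16  -2.185  0.883] T [-0.401  0.044 -0.04 ] L,R [6.602 1.281]
49.37 a [-5.4  3.4  0. ] P [616.21  -47.231  10.842] F [ 0.649 -1.969  0.57 ] T [-0.417  0.026 -0.027] L,R [5.656 1.914]
49.71 a [-5.4  2.8  0. ] P [616.21  -47.231  10.842] F [ 0.831 -2.78   0.57 ] T [-0.399  0.045 -0.04 ] L,R [ 7.862 -0.292]
50.05 a [-5.4  2.1  0. ] P [616.21  -47.231  10.842] F [ 0.525 -3.032  0.609] T [-0.434  0.002 -0.035] L,R [ 8.385 -0.776]
50.39 a [-5.4  1.4  0. ] P [616.21  -47.231  10.842] F [ 0.636 -2.272  1.759] T [-0.421 -0.028 -0.041] L,R [6.958 1.801]
```

```bash
python3 - <<'E'
from walk import *
c=Can(); c.resync([c.a[0],c.a[1],-.03],"L"); print(c.foot("L")*1e3,c.foot("R")*1e3)
print(down(c,.03,step=.010,frac=.4,vel=.025))
f,t=c.level(1.5,1.5,2,.0001); print(get_obs()["time_s"],f,t,loads(c,f,t),c.foot("L")*1e3,c.foot("R")*1e3)
E
python3 look2.py s7 250 200 370 292 -5.4 1.4 -0.5 0.5
```

```text
[628.266  80.076   8.625] [615.598 -53.263  12.643]
50.71 roll -1.15 foot [615.627 -53.3    11.304] F [1.45  1.292 3.286] T [ 0.209 -0.167  0.011] L,R [2.895 7.39 ]
1
51.3417 [1.501 2.198 3.616] [ 0.359 -0.156  0.004] [1.772 8.844] [628.266  80.076   9.092] [615.627 -53.3    11.771]
51.5417
(600, 783, 3) 6.521739130434782
```

View pics/s7.png

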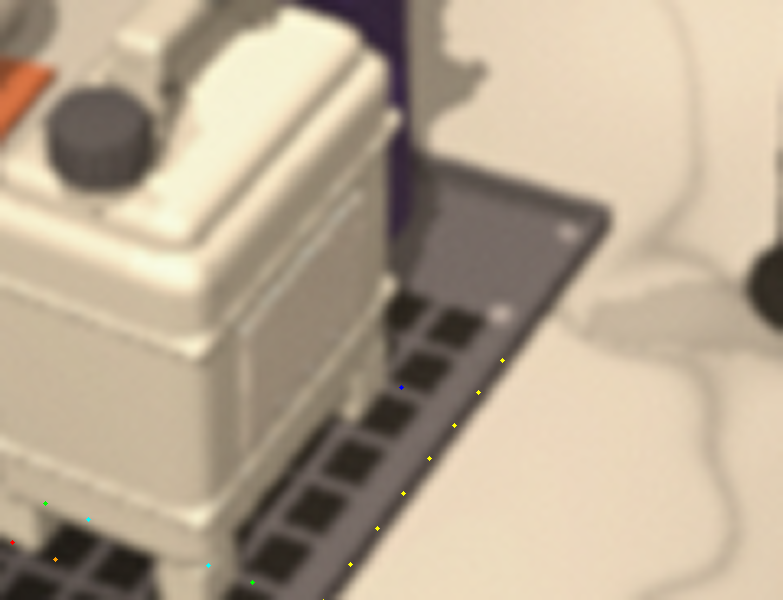

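Run:
```python
from walk import *
c=Can(); c.a[2]-=.004; c.level(1.,1.,1)
for i in range(8):
    c.a[1]-=.009; c.go(.02); f,t=wrench(); l=loads(c,f,t); R=rot(*c.a)
    e=np.array([np.cos(c.a[0]),np.sin(c.a[0]),0]); y=np.array([-e[1],e[0],0]); m=(c.foot("L")+c.foot("R"))/2; Mp=(t+np.cross(c.origin()+R.apply(TCP+[0,0,DW])-m,f))@y
    print("%.2f"%get_obs()["time_s"],"tip %.2f"%np.degrees(c.a[1]),"F",f,"T",t,"L,R",l,"Mp %.3f"%Mp)
    if Mp<.05 and i>0: break
    if f[2]<-1 or f[2]>4: c.P[2]+=np.clip(.0001*(f[2]-1),-.0005,.0005)
c.save()
```

```text
52.17 tip 0.86 F [ 0.29  -0.276 -2.676] T [-0.09   0.016 -0.012] L,R [2.065 2.26 ] Mp 0.220
52.49 tip 0.34 F [ 0.564 -0.706 -1.426] T [-0.187  0.013 -0.034] L,R [3.019 2.555] Mp 0.276
52.81 tip -0.17 F [ 0.619 -1.828 -0.496] T [-0.271 -0.016 -0.006] L,R [5.798 0.706] Mp 0.259
53.12 tip -0.69 F [ 0.583 -1.559  1.232] T [-0.332 -0.057 -0.017] L,R [5.518 2.714] Mp 0.110
53.44 tip -1.20 F [ 0.931 -1.956  2.955] T [-0.38  -0.119 -0.021] L,R [6.992 2.963] Mp 0.088
53.76 tip -1.72 F [ 1.5   -2.688  4.74 ] T [-0.494 -0.15  -0.022] L,R [8.801 2.939] Mp 0.164
54.08 tip -2.23 F [-2.872 -2.657  8.48 ] T [-0.468  0.548 -0.017] L,R [11.322  4.159] Mp -0.897
```

Run:
```python
from walk import *
c=Can(); c.a[1]+=.003; c.a[2]+=.006; c.P[2]+=.0005; c.go(.02); f,t=wrench(); print("%.2f"%get_obs()["time_s"],f,t,loads(c,f,t))
c.a[2]+=.004 if f[1]<-1.2 else (-.004 if f[1]>1.2 else 0); f,t=(c.go(.02),wrench())[1]; print("%.2f"%get_obs()["time_s"],f,t,loads(c,f,t))
c.save()
```

```text
54.39 [-0.466  2.833  5.905] [ 0.479  0.193 -0.007] [ 2.36  10.546]
54.71 [-1.551  0.179  4.576] [ 0.035  0.287 -0.011] [5.591 5.986]
```

Run:
```python
from walk import *
c=Can(); c.P[2]+=.0004; c.go(.02); print("%.2f"%get_obs()["time_s"],*wrench())
hand.move_gripper(0,25); print("%.2f"%get_obs()["time_s"],*wrench())
hand.move_gripper(.05,25); print("%.2f"%get_obs()["time_s"],*wrench(),get_obs()["gripper_width"])
o=get_obs(); q=Ro.from_quat(o["orientation"]); bot.servo_line(o["position"]-q.apply([0,.06,0]),None,.1)
p=get_obs()["position"]; bot.servo_line(p+[-.02,0,.08],None,.2); p=get_obs()["position"]
bot.reach([.40,-.22,.38],get_obs()["orientation"]); print("%.2f"%get_obs()["time_s"],get_obs()["position"],*wrench())
import cv2
for n,(x0,y0,x1,y1) in (("top",(215,170,395,305)),("side",(210,150,400,330))):
    im=vision.read_camera(n)["frame"][:,:,::-1]; cv2.imwrite(f"pics/{n}9.png",im); cr=cv2.resize(im[y0:y1,x0:x1],(400,int(400*(y1-y0)/(x1-x0)))); cv2.imwrite(f"pics/{n}9c.png",cr)
a,b=cv2.imread("pics/top9c.png"),cv2.imread("pics/side9c.png"); m=np.zeros((max(len(a),len(b)),800,3),np.uint8); m[:len(a),:400]=a; m[:len(b),400:]=b; cv2.imwrite("pics/end.png",m)
print("%.2f"%get_obs()["time_s"])
```

```text
54.96 [-0.308  1.377 -1.169] [ 0.241  0.186 -0.003]
55.24 [-0.035  1.117 -2.672] [ 0.191  0.154 -0.016]
55.76 [ 0.332 -0.572  0.331] [ 0.004 -0.005  0.009] 0.05029264422925037
58.41 [ 0.401 -0.22   0.38 ] [0.279 0.668 0.015] [ 0.004 -0.021 -0.012]
58.58
```

View pics/end.png

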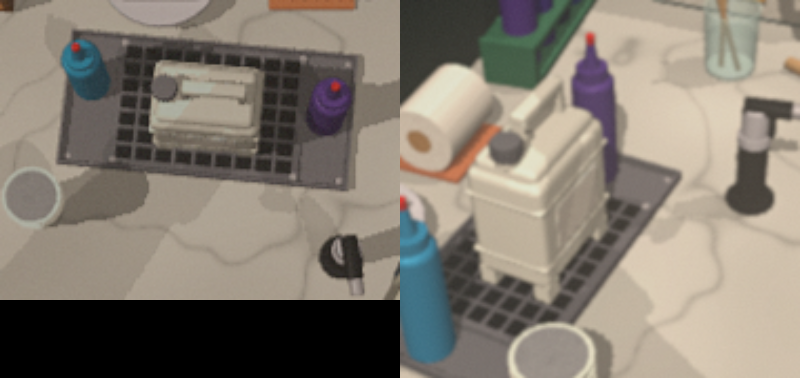

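```bash
python3 -c "
from workcell import hand_in,get_obs
print(hand_in(), get_obs()['time_s'])"
```

```text
the job is handed in; nothing more can be done
the job is handed in; nothing more can be done
```

The canister is standing upright on the grating inside the tray, the gripper has let go, and the job is handed in. However, I may have lifted the canister clear of the bench once on the way.

**What I did:** I held the canister by its handle, tipped it back about 18° onto the two near feet, and walked it in four strides. The right foot went in over the lip first. I felt the grating at about 8 mm and put that foot down firmly while the left still stood on the bench. The right foot then took the weight while the left was swung in, and I set the canister down upright.

**Last checks:** The final pictures, taken at about 58.5 s, show it upright near the middle of the grating. The bottles, cups and torch look where they were. The jar, knife and canvas were outside those crops, so I did not check them. The robot was well clear and the wrist force was close to zero.

**What did not go cleanly:**
- **Possible lift:** early in the second stride (about 13–14 s) the handle pulled up with as much as 6.7 N. I estimate the canister's weight at about 7 N, so it may have come briefly clear of the bench or nearly so. I can't rule that out.
- **Hard presses:** the handle was pressed down with about 13.7 N when a foot touched the bench at the end of that stride. It took about 8.5 N when the far feet met the grating.
- **Slip in the grip:** the canister turned 2–4° in the grip and its standing foot was about 11 mm behind where I reckoned it. I corrected this from camera pictures before crossing the lip, having raised the grip from 60 to 100 N.
- **Before letting go:** the handle was carrying about 2.7 N upward as I released it.

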